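# Pack the tea tins and close the tea box

## Robot

A 6-joint arm with a two-finger parallel gripper is mounted at the origin on the work surface. World frame = base frame: x ahead of the robot, y to its left, z up, the work surface at z = 0. Lengths are in mm, angles in rad, forces in N, time in s.
With the tool pointing down it reaches from about 275 to 1000 mm from the base axis. Payload 8.4 kg.
Tool frame: the origin (TCP) lies at the very end of the fingers, on their centre line; the grasp point (between the pads) lies 19 mm behind it; z points along the fingers, y is the direction in which the jaws open and shut (so a half turn about z gives the same grasp; the last joint's range is limited). The gripper opens to 85 mm and grips with 20 to 120 N. Pads are 22 mm wide; open, the fingers measure 114 mm over their backs; the gripper's body (76 mm by 85 mm) begins 54 mm behind the grasp point. The pads swing forward as they close: fully open they stand 13 mm farther back than shut.
Start: joints at [1.275, 0.353, 1.633, -0, 1.155, -0.002], TCP at [180.993, 598.222, 231.281] pointing down, gripper open.
Joint ranges: [-2.63, 2.63], [-0.92, 2.1], [0.06, 2.66], [-1.3, 4.44], [0, 2.69], [-3.02, 3.02]. Speed limits (rad/s): [2.22, 2.22, 2.79, 3.14, 3.14, 3.14].

## Interface

Orientations are given as [roll, pitch, yaw] about the fixed x, y, z axes, in that order (R = Rz(yaw) Ry(pitch) Rx(roll)).
In Python, from rig import sense, grab_frame, get_calibration, sign_off, boxes_of, trace gives the robot as it stands.
- The arm moves only by the tool servo_tool, never from a script. Its argument "rows" is a list of rows, each a list of 3 entries, a list of its own where there are three numbers: the finger opening in mm, from 0 to 85.4, then the shift along the tool's x, y, z in mm, then the turn, a rotation vector about the tool's x, y, z in degrees. A call has 1 to 8 rows; each row shifts and turns the commanded pose from where the row before left it, along the tool's axes as they then stand; what a row does not reach is not made up. A row lasts 1/8 s, in which the tool goes at most 62.5 mm and 10.7 degrees, less where a joint would pass 70% of its speed; a pose out of reach is approached as far as the arm can. A call is refused whole if a number of a shift passes 62.5 or a number of a turn 10.7, either way. A call with a gripper value outside its range is refused whole. The fingers move at their own pace and stop on an object; "force" is the grip in N (left out, the last holds). Time passes only in rows, so rows that do not move let the fingers close. It gives the time, the measured TCP pose, the force and the opening at its end, in the units of the state.
- sense(): the state, without advancing time (a new reading comes with each control period).
- grab_frame(name): name is "scene" or "side" or "wrist"; returns the picture (384x512x3 uint8, blue, green, red); there is no depth.
- get_calibration(name): a dict with "intrinsics" (3x3 intrinsics, pixels), "k1" (the pictures are not rectified: a ray, as slopes to the right and down, at radius r is drawn at 1 + k1 r^2 times it, then the intrinsics apply), "world_to_cam" (4x4, takes a point from world to camera coordinates). Camera axes: x right, y down, z forward; pixel columns grow to the right and rows downward; lengths in mm; the calibration is good to about 2 mm. A picture is of the moment at which its call begins: read the wrist's pose just before it. get_calibration takes no time and is no camera call; for the wrist camera it gives the pose at the moment of the call.
- sign_off(): hands the job in, once; it reports no verdict.
Trained networks look in the newest picture that a camera, given by its name, has taken for a name from the list of things; names that differ only in an ending like _2 or _b are one class to them, and where a whole thing is asked for, a point or a joint stands for the part that bears it (a point fixed in the world has none). Each returns a list of dicts, best first, with "conf" (0 to 1); they miss things now and then, are a little off and sometimes report something else, mostly with a low value. They report only what shows in the picture. A call takes as long as a camera call. They do not tell look-alikes from the thing itself.
- boxes_of(camera, thing): "centre" ([x, y, z] in mm, in the coordinates of the camera as it stood for that picture, good to about 4 mm: the middle of the surface that is visible of it).
- trace(camera, thing): "mask" (384x512 bool, what is visible of it).
The state is a dict: "clock": time; "qpos": joint angles; "qvel": joint speeds; "joint_efforts": joint torques, N m; "eef_pos": TCP position; "tcp_rot": TCP orientation; "contact_force": force on the tool from outside, world axes, zero at the start; "wrist_torque": the same for the moment, N m; "opening": opening from 0.0 (shut) to 1.0 (fully open).
Only numpy, scipy, OpenCV 4.12 (cv2) and the standard library are available. Lean on these libraries where they do the work, as an engineer would, in place of code of your own. Each camera call takes 0.05 s, during which the arm holds its last target. There are 200 camera calls.

## Task

Put the two tea tins away in the open wooden tea box, each upright in the nest that matches its shape and down on the nest's floor, then slide the box's cover fully shut over them. Keep the tins upright the whole time, and leave the teapot, tumbler, lunch box and remote where they are.

Things in the scene. Friction and masses are not known exactly. Their poses are not given: they have to be found in the camera images.
- box: Light wooden tea box, fixed, 248 mm wide along y. Origin on the table under the middle of its nest compartment (inside x ±44, y ±116 mm, floor at 6 mm); z up, x points away from the robot within 0.25 rad. Side walls 8 mm thick, 76 mm tall; far wall x 44 to 52 mm, 50 mm tall. From x = -44 to -165 mm it is a solid deck 62 mm high where the open cover is parked.
- nest_round: White plastic nest block with a dark pocket floor, fixed in the compartment, 88 x 115 x 22 mm, axes as the box, a round pocket in its middle, 54 mm across, 14 mm deep, mouth chamfered 2 mm. Origin under its centre, 6 mm above the table: pocket floor 8 mm, top 22 mm above the origin. It lies 58 mm to the +y or -y side of the box's origin; the oblong nest has the other side.
- nest_oblong: White plastic nest block like the other, but with a rectangular pocket in its middle, 64 mm along its x and 44 mm along its y (same axes as the box), 14 mm deep, mouth chamfered 2 mm. Origin under the block's centre: pocket floor 8 mm, block top 22 mm above the origin.
- tin_round: Closed red round tea tin with a brass-coloured disc on top, 50 mm in diameter, 45 mm tall, loose, about 0.13 kg, standing on the table. Origin at the centre of its underside. In its nest it stands 31 mm out of the block.
- tin_oblong: Closed blue oblong tea tin with a brass-coloured panel on top, 60 mm along its x, 40 mm along its y, 45 mm tall, loose, about 0.13 kg, standing on the table at any yaw up to 1.2 rad either way. Origin at the centre of its underside; either way round fits its nest.
- cover (a joint): Opening of the flat wooden cover (100 mm along the box's x, 231 mm wide, 8 mm thick, underside 64 mm, top 72 mm above the table), sliding along the box's x: 0 = fully shut over both nests, at its stop; grows as it goes towards the robot (box -x), at most 0.115 m. Starts almost fully open. Friction about 1.5 N, stays where left. Seated tins clear it; unseated ones block it.
- cover_grip (a point): Middle of the cover's dark wooden grip bar, 82 mm above the table, axes as the box. The bar is 16 mm thick along the box's x, 70 mm long along its y and stands 20 mm up from the cover (72 to 92 mm above the table). With the cover shut this point lies over the box's origin.
- teapot: Bystander: loose white ceramic teapot, 120 mm in diameter, 119 mm tall, spout out to 105 mm along its +x, handle to 100 mm along its -x. Origin at the centre of its underside.
- tumbler: Bystander: loose glass tumbler, 72 mm in diameter, 95 mm tall. Origin at the centre of its underside.
- lunch_box: Bystander: closed loose stainless steel lunch box with flap clasps, 124 mm along its x, 181 mm along its y, 54 mm tall. Origin at the centre of its underside.
- remote: Bystander: loose black plastic remote, 150 mm along its x, 44 mm wide, 18 mm thick. Origin at the centre of its underside.
Things that resemble listed ones, but are neither listed nor needed, are in the scene too. Of the things shaped like the tin_oblong, the blue one is meant.

How it is judged:
By the outcome, as a careful person would: the job done as asked, in the order asked, and still so for the second after the job is handed in, with the robot touching nothing.
It also fails if it takes over 72 s, if anything falls off the work surface, if the arm or the gripper's body presses on something with over 40 N, if the wrist force passes 120 N, or if a joint passes its speed limit or range.

## Working session

There is one attempt and no reset: what is moved stays moved. The work goes in short steps, Python scripts to look and compute and a tool call to move; the robot and the scene stay as the last step left them, time stands still between calls to the robot, and variables do not carry over. Pictures are saved under pics/ and viewed, about 8 in all and at most 12, crops included, and the job is handed in when it is done.

Besides the shell and the picture viewer there is one more tool, called after "Emit:" in YAML: its name, and indented under it one key for each argument. servo_tool: Moves the arm, as the interface text tells. Its arguments: {"type":"object","properties":{"rows":{"type":"array","items":{"type":"array"}},"force":{"type":"number"}},"required":["rows"]}

```bash
mkdir -p pics; ls; cat > h.py <<'E'
import numpy as np, cv2
from rig import *
def ray(cam,u,v,cal=None):
    c=cal or get_calibration(cam);K=np.array(c["intrinsics"]);T=np.array(c["world_to_cam"])
    d=np.array([(u-K[0,2])/K[0,0],(v-K[1,2])/K[1,1]]);p=d.copy()
    for _ in range(20): p=d/(1+c["k1"]*(p@p))
    R=T[:3,:3];return -R.T@T[:3,3], R.T@np.array([p[0],p[1],1])
def at(cam,u,v,z,cal=None):
    o,d=ray(cam,u,v,cal);return o+d*(z-o[2])/d[2]
def proj(cam,P,cal=None):
    c=cal or get_calibration(cam);K=np.array(c["intrinsics"]);T=np.array(c["world_to_cam"])
    q=T[:3,:3]@np.array(P,float)+T[:3,3];p=q[:2]/q[2];p=p*(1+c["k1"]*(p@p))
    return K[:2,:2]@p+K[:2,2]
def toworld(cam,X,cal=None):
    T=np.array((cal or get_calibration(cam))["world_to_cam"]);return T[:3,:3].T@(np.array(X)-T[:3,3])
E
python3 - <<'E'
from h import *
np.set_printoptions(precision=1,suppress=True)
a=grab_frame("scene");cv2.imwrite("pics/scene.png",a)
for n in ["box","nest_round","nest_oblong","tin_round","tin_oblong","cover_grip","teapot","tumbler","lunch_box","remote"]:
    for d in boxes_of("scene",n): print(n,round(d["conf"],2),toworld("scene",d["centre"]),proj("scene",toworld("scene",d["centre"])))
b=grab_frame("side");cv2.imwrite("pics/side.png",b)
print(sense())
E
```

```text
pics
box 0.89 [525.5 -40.3  72.6] [274.9 194.3]
box 0.18 [598.8 205.2  43.2] [345.3 265.6]
nest_round 0.9 [ 566.4 -127.9   28.1] [239.8 199.8]
nest_oblong 0.66 [592.2 -26.   31.1] [266.2 222.9]
tin_round 0.65 [463.8 237.5  43.6] [377.7 230.5]
tin_oblong 0.97 [611.2 312.3  45.1] [384.  291.1]
tin_oblong 0.84 [758.7 126.2  41.4] [285.1 303.6]
tin_oblong 0.74 [706.5 325.3  47.4] [373.9 328.6]
tin_oblong 0.72 [599.2 208.3  40.1] [346.1 266.8]
cover_grip 0.86 [496.4 -42.9  67.6] [279.4 187.5]
teapot 0.73 [ 588.4 -457.4   79.4] [143.2 146.5]
teapot 0.33 [464.5 233.8  42.2] [376.1 230.3]
tumbler 0.74 [497.9 -44.9  70.7] [278.6 186.9]
tumbler 0.6 [ 717.8 -363.4   65.8] [137.7 193.1]
lunch_box 0.97 [ 398.4 -432.9   53.9] [190.3 117.8]
remote 0.69 [497.7 -42.9  72.1] [279.3 186.9]
remote 0.58 [761.7 225.1  19.5] [321.2 329.7]
{'clock': 0.6, 'qpos': array([ 1.3,  0.4,  1.6, -0. ,  1.2, -0. ]), 'qvel': array([-0., -0., -0., -0., -0.,  0.]), 'joint_efforts': array([ -0. , -60.5, -34.2,  -0. ,   0. ,   0. ]), 'eef_pos': array([181. , 598.2, 231.3]), 'tcp_rot': array([3.1, 0. , 2.8]), 'contact_force': array([0.4, 0.4, 1. ]), 'wrist_torque': array([-0.,  0., -0.]), 'opening': 0.9980495050566036}
```

View pics/scene.png

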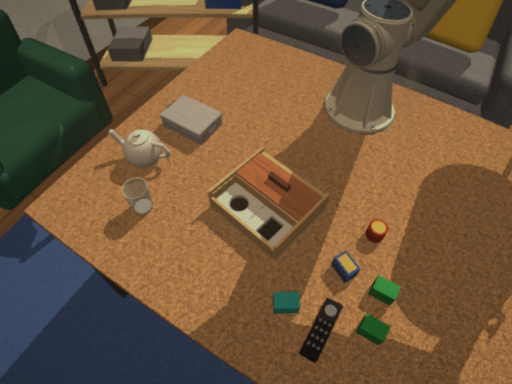

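View pics/side.png

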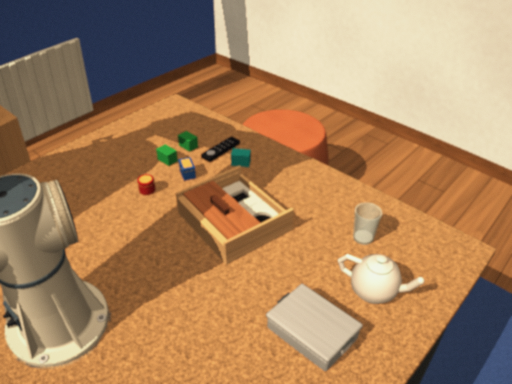

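Scene: the red round tin with a brass disc is at (377,231). The oblong shapes are blue with a brass panel (346,266), teal (286,302), and green (385,290) and (374,329). By the description I choose the blue one at (346,266). The box is at about (268,198), with the round pocket at (239,203), the square-ish pocket at (270,229) and the cover parked on the robot side.

```bash
python3 - <<'E'
from h import *
a=cv2.imread("pics/scene.png")[146:290,204:396]
cv2.imwrite("pics/crop.png",cv2.resize(a,None,fx=4,fy=4,interpolation=cv2.INTER_CUBIC))
E
```

```text
(no output)
```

View pics/crop.png

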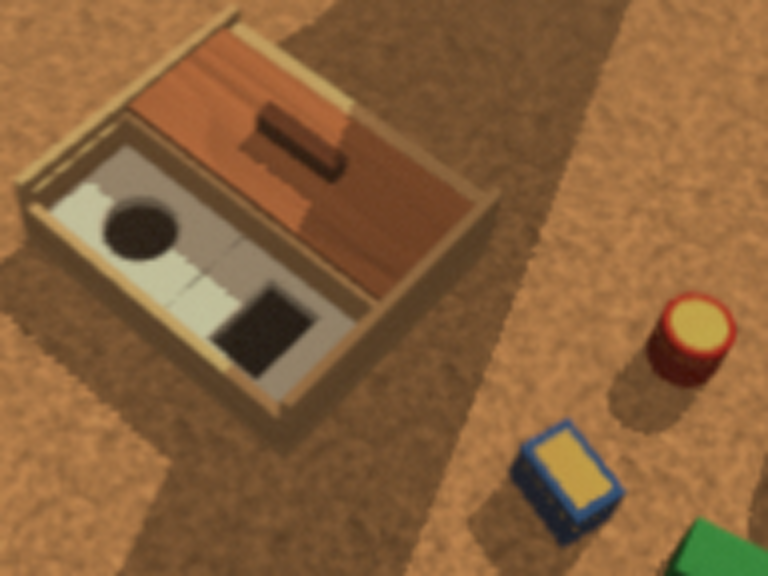

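The crop confirms the choice: a blue tin with a brass panel, top centre at about crop (570,468), and a red tin, top centre at (699,325). The round nest is at crop (141,229) and the oblong one at (263,331).

```bash
python3 - <<'E'
from h import *
np.set_printoptions(precision=1,suppress=True)
def c(u,v,z): return at("scene",(u+.5)/4-.5+204,(v+.5)/4-.5+146,z)
for n,u,v,z in [("tr",699,325,45),("o1",568,422,45),("o2",517,457,45),("o3",573,514,45),("o4",622,492,45),("Lfar",20,188,76),("Lnear",237,12,76),("Rnear",498,195,76),("Rfar",280,412,76),
 ("nr",141,229,28),("no1",270,284,28),("no2",213,338,28),("no3",262,376,28),("no4",317,322,28),("g1",262,104,92),("g2",344,156,92),("g3",338,178,92),("floorround",141,231,14)]: print(n,c(u,v,z))
c=get_calibration("wrist");print(c)
E
```

```text
tr [453.4 235.   45. ]
o1 [563.5 189.6  45. ]
o2 [602.1 172.5  45. ]
o3 [618.2 217.9  45. ]
o4 [589.3 237.8  45. ]
Lfar [ 617.2 -192.5   76. ]
Lnear [ 405.9 -151.3   76. ]
Rnear [452.2  81.4  76. ]
Rfar [666.7  39.   76. ]
nr [ 576.2 -124.6   28. ]
no1 [566.8 -25.8  28. ]
no2 [622.6 -36.4  28. ]
no3 [629.5   5.6  28. ]
no4 [575.5  15.9  28. ]
g1 [480.9 -85.7  92. ]
g2 [489.7 -16.9  92. ]
g3 [507.5 -11.5  92. ]
floorround [ 570.3 -129.2   14. ]
{'intrinsics': array([[310.3,   0. , 252.6],
       [  0. , 310.3, 191.2],
       [  0. ,   0. ,   1. ]]), 'k1': -0.05431641225968312, 'world_to_cam': array([[   0.3,    1. ,   -0. , -624.3],
       [   0.9,   -0.3,    0.3,  -39.6],
       [   0.3,   -0.1,   -1. ,  379.2],
       [   0. ,    0. ,    0. ,    1. ]])}
```

```bash
cat >> h.py <<'E'
from scipy.spatial.transform import Rotation as Ro
def Rt(yaw): return Ro.from_euler("xyz",[np.pi,0,yaw]).as_matrix()
def plan(x,y,z,yaw):
    s=sense();p=np.array(s["eef_pos"]);R=Ro.from_euler("xyz",s["tcp_rot"]).as_matrix()
    print("pos",p.round(1),"rpy",np.array(s["tcp_rot"]).round(3),"op",round(s["opening"]*85.4,1),"t",s["clock"],"F",np.round(s["contact_force"],1))
    print(" shift",(R.T@(np.array([x,y,z])-p)).round(1),"turn deg",np.degrees(Ro.from_matrix(R.T@Rt(yaw)).as_rotvec()).round(2))
E
python3 - <<'E'
from h import *
np.set_printoptions(precision=2,suppress=True)
plan(453,235,180,2.949)
s=sense();R=Ro.from_euler("xyz",s["tcp_rot"]).as_matrix();T=np.array(get_calibration("wrist")["world_to_cam"])
print("cam in tool",R.T@(-T[:3,:3].T@T[:3,3]-s["eef_pos"]),"\n",T[:3,:3]@R)
E
```

```text
pos [181.  598.2 231.3] rpy [3.14 0.   2.85] op 85.2 t 0.6 F [0.4 0.4 1. ]
 shift [-365.5 -268.9   51.3] turn deg [ 0.    0.   -5.79]
cam in tool [  77.02   -0.48 -141.71] 
 [[ 0.    1.    0.  ]
 [-0.95  0.   -0.3 ]
 [-0.3  -0.    0.95]]
```

Emit:
servo_tool:
  rows:
    - [85,[-45.7,-33.6,4],[0,0,0]]
    - [85,[-45.7,-33.6,4],[0,0,0]]
    - [85,[-45.7,-33.6,4],[0,0,0]]
    - [85,[-45.7,-33.6,4],[0,0,0]]
    - [85,[-45.7,-33.6,4],[0,0,0]]
    - [85,[-45.7,-33.6,4],[0,0,0]]
    - [85,[-45.7,-33.6,4],[0,0,0]]
    - [85,[-45.7,-33.6,4],[0,0,-5.8]]

```text
clock: 1.6
eef_pos: [454.2, 233.6, 199.5]
tcp_rot: [3.141, 0.001, 2.951]
contact_force: [0.3, 0.4, 0.6]
opening: 0.993
```

Emit:
servo_tool:
  rows:
    - [85,[0,0,0],[0,0,0]]
    - [85,[0,0,0],[0,0,0]]

```text
clock: 1.85
eef_pos: [453.0, 235.1, 199.3]
tcp_rot: [3.141, -0.0, 2.947]
contact_force: [0.9, 0.0, 0.8]
opening: 0.995
```

```bash
python3 - <<'E'
from h import *
np.set_printoptions(precision=1,suppress=True)
plan(453,235,100,2.949)
c=get_calibration("wrist");cv2.imwrite("pics/w1.png",grab_frame("wrist"))
print("expect",proj("wrist",[453,235,45],c))
for n in ["tin_round","tin_oblong"]:
  for d in boxes_of("wrist",n): print(n,d["conf"],toworld("wrist",d["centre"],c))
  for d in trace("wrist",n): 
    v,u=np.nonzero(d["mask"]);print(n,d["conf"],len(u),u.min(),u.max(),v.min(),v.max())
E
```

```text
pos [453.  235.1 199.3] rpy [ 3.1 -0.   2.9] op 85.0 t 1.85 F [0.9 0.  0.8]
 shift [-0.  -0.1 99.3] turn deg [ 0.  -0.  -0.1]
expect [253.1 175. ]
tin_round 0.67 [451.5 232.4  40. ]
tin_round 0.56 [679.5 220.8  16. ]
tin_round 0.63 2165 226 275 144 199
tin_oblong 0.92 [676.  302.   21.3]
tin_oblong 0.87 [578.6 205.8  47.6]
tin_oblong 0.58 [581.3 298.2  41.2]
tin_oblong 0.88 1411 310 345 249 303
tin_oblong 0.78 650 330 357 316 353
tin_oblong 0.76 2570 220 278 256 314
```

View pics/w1.png

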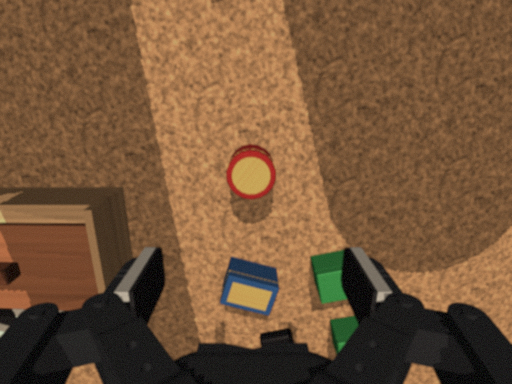

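Wrist picture: the red tin's top is centred at (251,174). The blue tin's top face has corners at about (228,275), (278,286), (271,313) and (221,303).

```bash
python3 - <<'E'
from h import *
np.set_printoptions(precision=1,suppress=True)
a=cv2.imread("pics/w1.png");hsv=cv2.cvtColor(a,cv2.COLOR_BGR2HSV)
c=get_calibration("wrist")
def yel(x0,y0,x1,y1):
    m=np.zeros(a.shape[:2],np.uint8);h=hsv[y0:y1,x0:x1]
    m[y0:y1,x0:x1]=((h[...,0]>19)&(h[...,0]<36)&(h[...,1]>110)&(h[...,2]>110))*255
    k=max(cv2.findContours(m,0,2)[0],key=cv2.contourArea);return k
k=yel(226,144,277,200);(e,ax,_)=cv2.fitEllipse(k);print(e,ax,at("wrist",*e,45,c))
k=yel(218,254,282,320);W=np.array([at("wrist",*p[0],45,c)[:2] for p in k],np.float32)
r=cv2.minAreaRect(W);print(r, cv2.boxPoints(r))
for p in [(228,275),(278,286),(271,313),(221,303)]: print(at("wrist",*p,45,c))
E
```

```text
(250.6405792236328, 175.39271545410156) (33.7910041809082, 35.14982223510742) [452.5 233.5  45. ]
((590.314208984375, 204.76132202148438), (44.2783203125, 25.587844848632812), 62.28388977050781) [[568.7 191.1]
 [591.3 179.2]
 [611.9 218.4]
 [589.3 230.3]]
[558.7 187.4  45. ]
[583.1 239.1  45. ]
[617.8 225.2  45. ]
[593.4 171.5  45. ]
```

Emit:
servo_tool:
  rows:
    - [85,[0,-1.7,45],[0,0,0]]
    - [85,[0,0,45],[0,0,0]]
    - [85,[0,0,45],[0,0,0]]
    - [85,[0,0,30],[0,0,0]]
    - [85,[0,0,20.3],[0,0,0]]
    - [85,[0,0,0],[0,0,0]]
    - [45,[0,0,0],[0,0,0]]
    - [45,[0,0,0],[0,0,0]]
  force: 25

```text
clock: 3.1
eef_pos: [453.4, 233.9, 15.1]
tcp_rot: [3.14, 0.001, 2.949]
contact_force: [0.0, -0.9, 1.4]
opening: 0.598
```

Emit:
servo_tool:
  rows:
    - [40,[0,0,0],[0,0,0]]
    - [40,[0,0,0],[0,0,0]]
    - [40,[0,0,0],[0,0,0]]
    - [40,[0,0,0],[0,0,0]]

```text
clock: 3.6
eef_pos: [453.4, 233.9, 15.2]
tcp_rot: [3.14, 0.001, 2.949]
contact_force: [-1.4, 1.8, 5.9]
opening: 0.575
```

Emit:
servo_tool:
  rows:
    - [40,[0,0,-20],[0,0,0]]
    - [40,[0,0,-45],[0,0,0]]
    - [40,[0,0,-60],[0,0,0]]
    - [40,[0,0,-60],[0,0,0]]

```text
clock: 4.1
eef_pos: [452.4, 233.2, 201.3]
tcp_rot: [3.141, 0.0, 2.949]
contact_force: [1.2, 0.6, -1.9]
opening: 0.578
```

Emit:
servo_tool:
  rows:
    - [40,[-23.6,-33.7,0],[0,0,0]]
    - [40,[-23.6,-33.7,0],[0,0,0]]
    - [40,[-23.6,-33.7,0],[0,0,0]]
    - [40,[-23.6,-33.7,0],[0,0,0]]
    - [40,[-23.6,-33.7,0],[0,0,0]]
    - [40,[-23.6,-33.7,0],[0,0,0]]
    - [40,[-23.6,-33.7,0],[0,0,0]]
    - [40,[-23.6,-33.7,0],[0,0,0]]

```text
clock: 5.1
eef_pos: [586.7, -68.7, 199.6]
tcp_rot: [3.141, 0.001, 2.949]
contact_force: [-0.3, 0.7, -1.6]
opening: 0.575
```

Emit:
servo_tool:
  rows:
    - [40,[0,0,0],[0,0,0]]
    - [40,[0,0,0],[0,0,0]]
    - [40,[0,0,0],[0,0,0]]

```text
clock: 5.48
eef_pos: [585.9, -66.4, 199.1]
tcp_rot: [3.141, -0.0, 2.95]
contact_force: [0.5, -0.1, -1.7]
opening: 0.569
```

```bash
python3 - <<'E'
from h import *
np.set_printoptions(precision=1,suppress=True)
plan(576,-124,150,2.949)
c=get_calibration("wrist");cv2.imwrite("pics/w2.png",grab_frame("wrist"))
import pickle;pickle.dump(c,open("w2.pkl","wb"))
print("expect",proj("wrist",[576,-124,28],c),proj("wrist",[598,-10,28],c))
E
```

```text
pos [585.9 -66.4 199.1] rpy [ 3.1 -0.   3. ] op 48.6 t 5.475 F [ 0.5 -0.1 -1.7]
 shift [ -1.2 -58.5  49.1] turn deg [ 0.  -0.   0.1]
expect [196.9 172.1] [308.6 172. ]
```

View pics/w2.png

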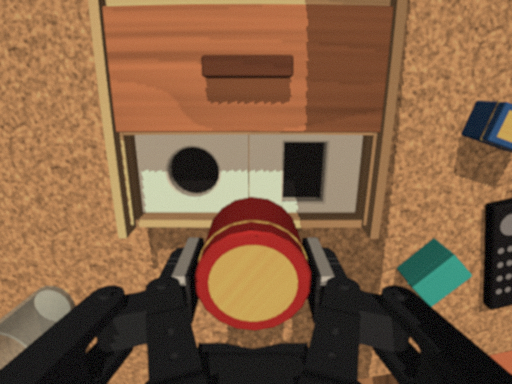

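The picture shows the tin held upright. The round pocket is at about (195,171) and the rectangular one at about (304,170). I measure their edges, treating camera-side edges as mouth edges and the others as floor edges.

```bash
python3 - <<'E'
from h import *
import pickle
np.set_printoptions(precision=1,suppress=True)
c=pickle.load(open("w2.pkl","rb"));g=cv2.cvtColor(cv2.imread("pics/w2.png"),cv2.COLOR_BGR2GRAY).astype(float)
def span(l): # subpixel half-crossing of dark run
    th=(l.max()*0.5+l.min()*0.5) if 0 else 70
    i=np.nonzero(l<th)[0];a,b=i[0],i[-1]
    return a-1+(l[a-1]-th)/(l[a-1]-l[a]), b+(th-l[b])/(l[b+1]-l[b])
yaw=-0.193;ex=np.array([np.cos(yaw),np.sin(yaw)]);ey=np.array([-np.sin(yaw),np.cos(yaw)])
C0=np.array([587,-67])
for n,u0,v0,sg in [("round",195,171,-1),("obl",304,170,1)]:
    r=[span(g[v,u0-40:u0+40]) for v in range(v0-4,v0+5)];a,b=np.mean(r,0)+u0-40
    r=[span(g[v0-36:v0+36,u]) for u in range(u0-4,u0+5)];t,d=np.mean(r,0)+v0-36
    zl,zr=(14,26) if sg<0 else (26,14)
    P=[at("wrist",a,v0,zl,c),at("wrist",b,v0,zr,c),at("wrist",u0,t,26,c),at("wrist",u0,d,14,c)]
    q=[((p[:2]-C0)@ex,(p[:2]-C0)@ey) for p in P]
    print(n,[a,b,t,d],"y edges",q[0][1],q[1][1],"w",q[1][1]-q[0][1],"x edges",q[2][0],q[3][0],"w",q[3][0]-q[2][0])
    cx,cy=(q[2][0]+q[3][0])/2,(q[0][1]+q[1][1])/2;print(" centre world",C0+cx*ex+cy*ey)
# held tin brass disc
m=cv2.inRange(cv2.cvtColor(cv2.imread("pics/w2.png"),cv2.COLOR_BGR2HSV),(18,100,110),(36,255,255));m[:225]=0;m[330:]=0;m[:,:200]=0;m[:,310:]=0
k=max(cv2.findContours(m,0,2)[0],key=cv2.contourArea);e=cv2.fitEllipse(k);print(e)
for z in (228,230,232): print(at("wrist",*e[0],z,c))
# wall yaw: left wall outer, right wall outer
print([at("wrist",*p,76,c) for p in [(90,0),(118,236),(410,0),(381,236)]])
E
```

```text
round [np.float64(169.5873135579018), np.float64(217.72253847320695), np.float64(147.23750898076858), np.float64(191.8915451200679)] y edges -90.44536171320668 -36.60053289807183 w 53.844828815134846 x edges -25.495554145557193 26.23428549308496 w 51.729839638642154
 centre world [ 575.2 -129.4]
obl [np.float64(283.3489831322248), np.float64(323.0310297110297), np.float64(141.97039750373085), np.float64(197.63567703175545)] y edges 31.868795286605227 76.21053177517187 w 44.341736488566646 x edges -31.060494504217083 32.72795654128201 w 63.788451045499095
 centre world [598.2 -14.1]
((252.5972137451172, 282.7821350097656), (73.96794891357422, 87.01470947265625), 90.13267517089844)
[585.2 -66.8 228. ]
[583.9 -66.5 230. ]
[582.5 -66.3 232. ]
[array([ 416.2, -162.3,   76. ]), array([ 612.1, -202.3,   76. ]), array([463.4,  80.7,  76. ]), array([659.5,  42.9,  76. ])]
```

Emit:
servo_tool:
  rows:
    - [40,[-1.3,-31.5,0],[0,0,0]]
    - [40,[-1.3,-31.5,0],[0,0,0]]
    - [40,[0,0,45],[0,0,0]]
    - [40,[0,0,45],[0,0,0]]
    - [40,[0,0,40],[0,0,0]]
    - [40,[0,0,15],[0,0,0]]
    - [40,[0,0,0],[0,0,0]]
    - [40,[0,0,0],[0,0,0]]

```text
clock: 6.52
eef_pos: [578.2, -129.7, 55.6]
tcp_rot: [-3.142, 0.002, 2.949]
contact_force: [-0.1, 0.0, -1.1]
opening: 0.574
```

```bash
python3 - <<'E'
from h import *
plan(576.5,-128.8,28,2.949)
cv2.imwrite("pics/w3.png",grab_frame("wrist"))
E
```

```text
pos [ 578.2 -129.7   55.6] rpy [-3.142e+00  2.000e-03  2.949e+00] op 49.0 t 6.525 F [-0.1  0.  -1.1]
 shift [ 1.9  0.6 27.6] turn deg [-0.    0.14  0.02]
```

View pics/w3.png

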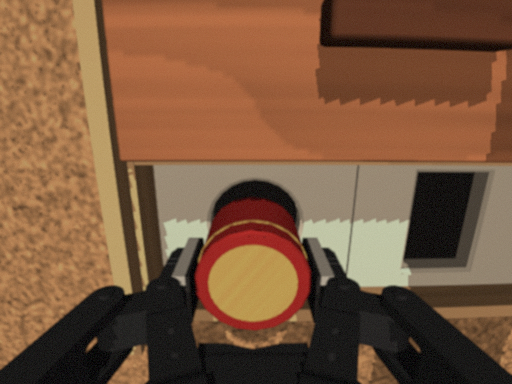

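```bash
python3 - <<'E'
from h import *
np.set_printoptions(precision=2,suppress=True)
g=cv2.cvtColor(cv2.imread("pics/w3.png"),cv2.COLOR_BGR2GRAY).astype(float)
s=sense();c=get_calibration("wrist");R=Ro.from_euler("xyz",s["tcp_rot"]).as_matrix()
# tip edge points of the dark arc, fit circle r=27 at z=26
from scipy.optimize import least_squares
pts=[]
for u in range(226,285,3):
    col=g[165:200,u];i=np.nonzero(col<90)[0][0];v=165+i-1+(col[i-1]-90)/(col[i-1]-col[i]);pts.append(R.T@(at("wrist",u,v,26,c)-s["eef_pos"]))
P=np.array(pts);print(P[::6])
f=least_squares(lambda q:np.hypot(P[:,0]-q[0],P[:,1]-q[1])-27,[0,0]);print("circle centre tool",f.x,"rms",np.sqrt(np.mean(f.fun**2)))
f=least_squares(lambda q:np.hypot(P[:,0]-q[0],P[:,1]-q[1])-q[2],[0,0,27]);print(f.x)
m=cv2.inRange(cv2.cvtColor(cv2.imread("pics/w3.png"),cv2.COLOR_BGR2HSV),(18,100,90),(36,255,255));m[:225]=0;m[330:]=0;m[:,:200]=0;m[:,310:]=0
k=max(cv2.findContours(m,0,2)[0],key=cv2.contourArea);e=cv2.fitEllipse(k);print(e)
for h in (29,31): print("tin top at TCP+%d"%h,R.T@(at("wrist",*e[0],s["eef_pos"][2]+h,c)-s["eef_pos"]))
E
```

```text
[[ 24.12 -15.95  29.65]
 [ 29.39  -5.49  29.64]
 [ 29.59   4.82  29.64]
 [ 25.81  15.23  29.65]]
circle centre tool [3.03 0.7 ] rms 0.08853785961308622
[ 3.29  0.7  26.76]
((252.6084747314453, 282.719482421875), (74.0086898803711, 87.10088348388672), 89.77483367919922)
tin top at TCP+29 [  0.82  -0.52 -29.  ]
tin top at TCP+31 [  2.17  -0.52 -31.01]
```

Emit:
servo_tool:
  rows:
    - [40,[1.7,1.2,0],[0,0,0]]
    - [40,[0,0,5],[0,0,0]]
    - [40,[0,0,5],[0,0,0]]
    - [40,[0,0,4],[0,0,0]]
    - [40,[0,0,4],[0,0,0]]
    - [40,[0,0,0],[0,0,0]]

```text
clock: 7.32
eef_pos: [575.2, -128.1, 35.5]
tcp_rot: [3.142, -0.001, 2.949]
contact_force: [-0.6, -0.5, -1.6]
opening: 0.572
```

Emit:
servo_tool:
  rows:
    - [40,[0,0,3],[0,0,0]]
    - [40,[0,0,2],[0,0,0]]
    - [40,[0,0,0],[0,0,0]]

```text
clock: 7.7
eef_pos: [575.4, -128.2, 30.8]
tcp_rot: [3.142, -0.0, 2.949]
contact_force: [-0.1, 0.4, -1.1]
opening: 0.57
```

Emit:
servo_tool:
  rows:
    - [40,[0,0,1],[0,0,0]]
    - [40,[0,0,1],[0,0,0]]
    - [40,[0,0,0],[0,0,0]]
    - [40,[0,0,0],[0,0,0]]

```text
clock: 8.2
eef_pos: [575.6, -128.2, 29.3]
tcp_rot: [-3.142, 0.0, 2.949]
contact_force: [-2.0, 0.4, 3.6]
opening: 0.576
```

Emit:
servo_tool:
  rows:
    - [64,[0,0,0],[0,0,0]]
    - [64,[0,0,0],[0,0,0]]
    - [64,[0,0,0],[0,0,0]]
    - [64,[0,0,-25],[0,0,0]]
    - [64,[0,0,-45],[0,0,0]]
    - [64,[0,0,-50],[0,0,0]]
    - [64,[0,0,-50],[0,0,0]]
    - [64,[0,0,0],[0,0,0]]

```text
clock: 9.2
eef_pos: [578.1, -128.8, 203.3]
tcp_rot: [-3.141, 0.008, 2.949]
contact_force: [1.0, 0.4, -0.8]
opening: 0.753
```

```bash
python3 - <<'E'
from h import *
c=get_calibration("wrist");cv2.imwrite("pics/w4.png",grab_frame("wrist"))
plan(590.3,204.8,199,1.09)
print(proj("wrist",[575.6,-128.2,59],c))
E
```

```text
pos [ 576.6 -128.4  200.9] rpy [-3.141  0.004  2.949] op 63.7 t 9.25 F [0.5 0.4 0. ]
 shift [ 50.4 329.7   1.6] turn deg [  0.21   0.16 106.52]
[253.3501809  173.89391753]
```

View pics/w4.png

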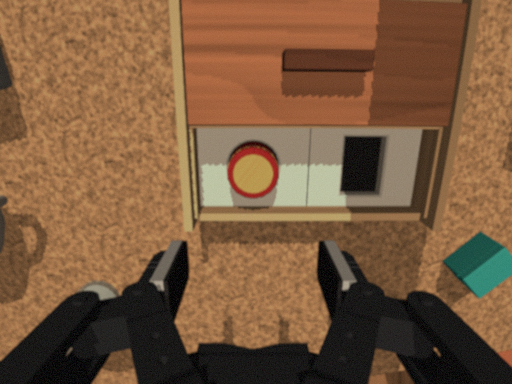

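Emit:
servo_tool:
  rows:
    - [85,[6.3,41.2,0],[0,0,0]]
    - [85,[6.3,41.2,0],[0,0,0]]
    - [85,[6.3,41.2,0],[0,0,0]]
    - [85,[6.3,41.2,0],[0,0,0]]
    - [85,[6.3,41.2,0],[0,0,0]]
    - [85,[6.3,41.2,0],[0,0,0]]
    - [85,[6.3,41.2,0],[0,0,0]]
    - [85,[6.3,41.2,0],[0,0,10.6]]

```text
clock: 10.25
eef_pos: [588.2, 206.0, 197.0]
tcp_rot: [-3.14, -0.002, 2.761]
contact_force: [0.6, -0.2, 0.6]
opening: 0.995
```

Emit:
servo_tool:
  rows:
    - [85,[0,0,0],[0,0,10.6]]
    - [85,[0,0,0],[0,0,10.6]]
    - [85,[0,0,0],[0,0,10.6]]
    - [85,[0,0,0],[0,0,10.6]]
    - [85,[0,0,0],[0,0,10.6]]
    - [85,[0,0,0],[0,0,10.6]]
    - [85,[0,0,0],[0,0,10.6]]
    - [85,[0,0,0],[0,0,10.6]]

```text
clock: 11.25
eef_pos: [588.1, 204.6, 196.9]
tcp_rot: [-3.139, 0.002, 1.278]
contact_force: [1.6, -0.4, 0.0]
opening: 0.994
```

Emit:
servo_tool:
  rows:
    - [85,[0,0,0],[0,0,10.6]]
    - [85,[0,0,0],[0,0,0]]
    - [85,[0,0,0],[0,0,0]]

```text
clock: 11.62
eef_pos: [588.7, 204.8, 198.0]
tcp_rot: [-3.141, 0.001, 1.103]
contact_force: [0.2, -0.0, -0.2]
opening: 0.994
```

```bash
python3 - <<'E'
from h import *
np.set_printoptions(precision=2,suppress=True)
s=sense();c=get_calibration("wrist");a=grab_frame("wrist");cv2.imwrite("pics/w5.png",a)
plan(590.3,204.8,199,1.09);R=Ro.from_euler("xyz",s["tcp_rot"]).as_matrix()
print(proj("wrist",[590.3,204.8,45],c))
m=cv2.inRange(cv2.cvtColor(a,cv2.COLOR_BGR2HSV),(18,100,100),(36,255,255));m[:120]=0;m[235:]=0;m[:,:200]=0;m[:,310:]=0
k=max(cv2.findContours(m,0,2)[0],key=cv2.contourArea)
W=np.array([(R.T@(at("wrist",*p[0],45,c)-s["eef_pos"]))[:2] for p in k],np.float32);print(len(k),cv2.minAreaRect(W))
E
```

```text
pos [588.8 204.9 198.2] rpy [-3.14  0.    1.1 ] op 84.6 t 11.675 F [-0.7  0.3  0.1]
 shift [ 0.6  1.4 -0.8] turn deg [-0.04  0.05  0.71]
[253.81 174.  ]
15 ((-0.6048812866210938, 3.75435733795166), (44.799678802490234, 25.55211639404297), 0.5081229209899902)
```

View pics/w5.png

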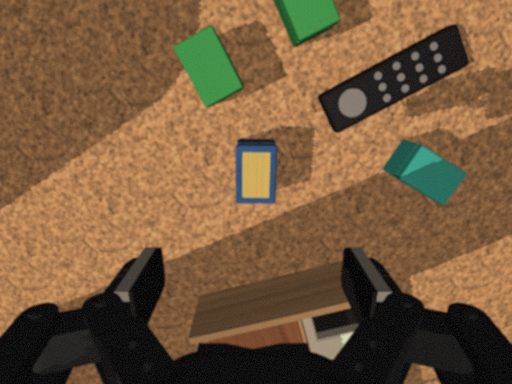

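The blue tin is squared up with the jaws, at (256,174), and nothing stands in the fingers' path.

Emit:
servo_tool:
  rows:
    - [85,[-0.6,3.2,40],[0,0,0.5]]
    - [85,[0,0,45],[0,0,0]]
    - [85,[0,0,45],[0,0,0]]
    - [85,[0,0,34],[0,0,0]]
    - [85,[0,0,20],[0,0,0]]
    - [85,[0,0,0],[0,0,0]]
    - [36,[0,0,0],[0,0,0]]
    - [36,[0,0,0],[0,0,0]]

```text
clock: 12.68
eef_pos: [592.8, 203.3, 16.5]
tcp_rot: [3.14, -0.002, 1.091]
contact_force: [0.4, 0.3, 0.7]
opening: 0.597
```

Emit:
servo_tool:
  rows:
    - [30,[0,0,0],[0,0,0]]
    - [30,[0,0,0],[0,0,0]]
    - [30,[0,0,0],[0,0,0]]
    - [30,[0,0,0],[0,0,0]]

```text
clock: 13.18
eef_pos: [592.5, 203.3, 16.3]
tcp_rot: [3.14, -0.001, 1.09]
contact_force: [-0.6, 0.9, 6.2]
opening: 0.46
```

Emit:
servo_tool:
  rows:
    - [30,[0,0,-20],[0,0,0]]
    - [30,[0,0,-45],[0,0,0]]
    - [30,[0,0,-60],[0,0,0]]
    - [30,[0,0,-60],[0,0,10.5]]
    - [30,[0,0,0],[0,0,10.5]]
    - [30,[0,0,0],[0,0,10.5]]
    - [30,[0,0,0],[0,0,10.5]]
    - [30,[0,0,0],[0,0,10.5]]

```text
clock: 14.18
eef_pos: [591.5, 202.9, 201.4]
tcp_rot: [-3.142, -0.001, 0.168]
contact_force: [0.1, -0.4, -1.0]
opening: 0.465
```

Emit:
servo_tool:
  rows:
    - [30,[0,0,0],[0,0,10.5]]
    - [30,[0,0,0],[0,0,10.5]]
    - [30,[0,0,0],[0,0,0]]
    - [30,[0,0,0],[0,0,0]]

```text
clock: 14.68
eef_pos: [591.7, 203.0, 200.6]
tcp_rot: [-3.141, -0.0, -0.188]
contact_force: [0.5, -0.9, -2.3]
opening: 0.462
```

```bash
python3 - <<'E'
from h import *
plan(597.8,-14.8,200,-0.194)
E
```

```text
pos [591.7 203.  200.6] rpy [-3.141 -0.    -0.188] op 39.4 t 14.675 F [ 0.5 -0.9 -2.3]
 shift [ 46.8 212.7   0.6] turn deg [-0.01 -0.03  0.32]
```

Emit:
servo_tool:
  rows:
    - [30,[9.4,42.5,0],[0,0,0.3]]
    - [30,[9.4,42.5,0],[0,0,0]]
    - [30,[9.4,42.5,0],[0,0,0]]
    - [30,[9.4,42.5,0],[0,0,0]]
    - [30,[9.4,42.5,0],[0,0,0]]
    - [30,[0,0,0],[0,0,0]]
    - [30,[0,0,45],[0,0,0]]
    - [30,[0,0,45],[0,0,0]]

```text
clock: 15.68
eef_pos: [596.9, -13.9, 109.8]
tcp_rot: [-3.141, -0.002, -0.195]
contact_force: [-0.1, -0.5, -2.0]
opening: 0.461
```

Emit:
servo_tool:
  rows:
    - [30,[0,0,35],[0,0,0]]
    - [30,[0,0,15],[0,0,0]]
    - [30,[0,0,0],[0,0,0]]
    - [30,[0,0,0],[0,0,0]]
    - [30,[0,0,0],[0,0,0]]

```text
clock: 16.3
eef_pos: [597.3, -14.5, 61.5]
tcp_rot: [-3.141, -0.002, -0.198]
contact_force: [0.3, -0.2, -1.1]
opening: 0.463
```

```bash
python3 - <<'E'
from h import *
plan(597.8,-14.8,30,-0.194)
cv2.imwrite("pics/w6.png",grab_frame("wrist"))
E
```

```text
pos [597.3 -14.5  61.5] rpy [-3.141e+00 -2.000e-03 -1.980e-01] op 39.6 t 16.3 F [ 0.3 -0.2 -1.1]
 shift [ 0.5  0.2 31.5] turn deg [-0.02 -0.14 -0.21]
```

View pics/w6.png

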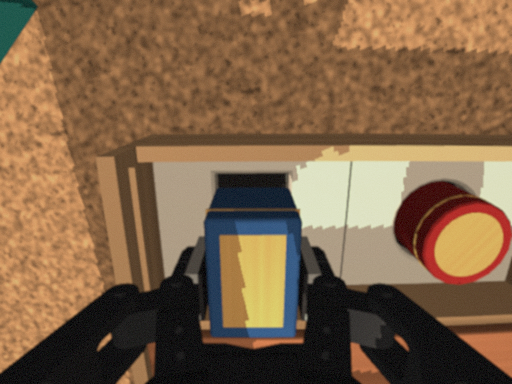

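```bash
python3 - <<'E'
from h import *
np.set_printoptions(precision=2,suppress=True)
a=cv2.imread("pics/w6.png");g=cv2.cvtColor(a,cv2.COLOR_BGR2GRAY).astype(float)
s=sense();c=get_calibration("wrist");R=Ro.from_euler("xyz",s["tcp_rot"]).as_matrix()
T=lambda u,v,z:R.T@(at("wrist",u,v,z,c)-s["eef_pos"])
for u in (225,240,250,260,280):
    col=g[164:190,u];i=np.nonzero(col<60)[0][0];v=164+i-1+(col[i-1]-60)/(col[i-1]-col[i]);print("top edge",u,v,"pocket cx tool",T(u,v,26)[0]-32)
for v in (178,182):
    i=np.nonzero(g[v,200:305]<60)[0]+200;print(v,i.min(),i.max(),[T(i.min()-.5,v,z)[1] for z in (14,26)],[T(i.max()+.5,v,z)[1] for z in (14,26)])
m=cv2.inRange(cv2.cvtColor(a,cv2.COLOR_BGR2HSV),(15,90,90),(36,255,255));m[:225]=0;m[335:]=0;m[:,:214]=0;m[:,292:]=0
k=max(cv2.findContours(m,0,2)[0],key=cv2.contourArea)
W=np.array([T(*p[0],s["eef_pos"][2]+28.7)[:2] for p in k],np.float32);print(cv2.minAreaRect(W))
E
```

```text
top edge 225 173.51351351351352 pocket cx tool 0.34882889806861783
top edge 240 173.44736842105263 pocket cx tool 0.3880510350361277
top edge 250 173.425 pocket cx tool 0.4025347102488581
top edge 260 173.17948717948718 pocket cx tool 0.5534353049968672
top edge 280 173.15151515151516 pocket cx tool 0.5783713114513631
178 218 285 [np.float64(-21.494217378837593), np.float64(-20.09900452897683)] [np.float64(21.430472474437007), np.float64(20.102216338963437)]
182 218 285 [np.float64(-21.581382342613573), np.float64(-20.18063908411708)] [np.float64(21.51432755745717), np.float64(20.1807510173715)]
((0.5601577758789062, 0.5661172866821289), (26.782136917114258, 45.58344268798828), 89.97854614257812)
```

Emit:
servo_tool:
  rows:
    - [30,[0,-0.3,5],[0,0,0]]
    - [30,[0,0,6],[0,0,0]]
    - [30,[0,0,5],[0,0,0]]
    - [30,[0,0,4],[0,0,0]]
    - [30,[0,0,4],[0,0,0]]
    - [30,[0,0,3],[0,0,0]]
    - [30,[0,0,2],[0,0,0]]
    - [30,[0,0,0],[0,0,0]]

```text
clock: 17.35
eef_pos: [596.2, -14.3, 30.9]
tcp_rot: [3.142, 0.0, -0.198]
contact_force: [-0.5, 0.3, -2.0]
opening: 0.464
```

Emit:
servo_tool:
  rows:
    - [30,[0,0,1],[0,0,0]]
    - [30,[0,0,1],[0,0,0]]
    - [30,[0,0,0],[0,0,0]]
    - [30,[0,0,0],[0,0,0]]

```text
clock: 17.85
eef_pos: [596.5, -14.3, 30.3]
tcp_rot: [-3.142, -0.0, -0.198]
contact_force: [-5.6, -0.4, 12.7]
opening: 0.464
```

Emit:
servo_tool:
  rows:
    - [58,[0,0,-0.5],[0,0,0]]
    - [58,[0,0,0],[0,0,0]]
    - [58,[0,0,0],[0,0,0]]
    - [58,[0,0,-25],[0,0,0]]
    - [58,[0,0,-45],[0,0,0]]
    - [58,[0,0,-50],[0,0,0]]
    - [0,[0,0,-50],[0,0,0]]
    - [0,[0,0,0],[0,0,0]]

```text
clock: 18.85
eef_pos: [599.0, -14.4, 203.8]
tcp_rot: [-3.14, -0.008, -0.198]
contact_force: [0.1, 0.4, -0.1]
opening: 0.257
```

```bash
python3 - <<'E'
from h import *
np.set_printoptions(precision=1,suppress=True)
b=np.array([586.4,-71.3]);y=-0.195;ex=np.array([np.cos(y),np.sin(y)])
c=get_calibration("wrist");cv2.imwrite("pics/w7.png",grab_frame("wrist"))
a=cv2.imread("pics/w4.png")
grab_frame("scene")
for d in boxes_of("scene","cover_grip"): print(d["conf"],toworld("scene",d["centre"]))
p=b-150*ex;print(p);plan(p[0],p[1],110,-0.195)
for n in["tin_round","tin_oblong"]:
  grab_frame("wrist")
  for d in boxes_of("wrist",n): print(n,d["conf"],toworld("wrist",d["centre"],c))
E
```

```text
0.61 [513.3  -7.6  73.7]
[439.2 -42.2]
pos [595.7 -14.3 198.6] rpy [ 3.1  0.  -0.2] op 0.5 t 19.0 F [-0.  -0.4 -0.4]
 shift [-147.8   58.1   88.8] turn deg [ 0.   0.1 -0.2]
tin_round 0.62 [ 586.9 -128.1   57.8]
tin_oblong 0.88 [749.  114.1  51.7]
tin_oblong 0.67 [602.9 -14.   64.3]
tin_oblong 0.62 [598.2 282.8  15.8]
tin_oblong 0.16 [608.6 -15.7  35.9]
```

View pics/w7.png

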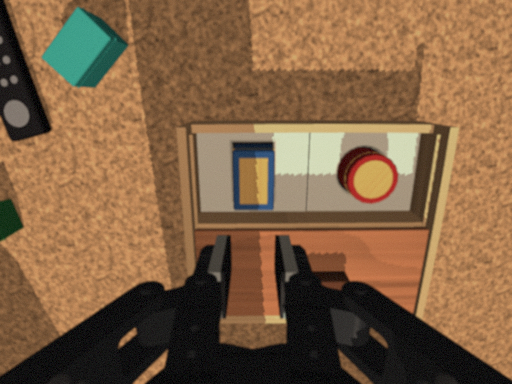

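```bash
python3 - <<'E'
from h import *
import pickle
np.set_printoptions(precision=1,suppress=True)
c=pickle.load(open("w2.pkl","rb"));b=np.array([586.4,-71.3]);y=-0.195;ex=np.array([np.cos(y),np.sin(y)]);ey=np.array([-ex[1],ex[0]])
for n,u,v,z in [("bar near",248,55,92),("bar far-top",248,67,92),("bar far-bottom",248,77,72),("left",202,66,92),("right",293,66,92),("cover edge",248,132,72)]:
    q=at("wrist",u,v,z,c)[:2]-b;print(n,q@ex,q@ey)
for d in (140,): p=b-d*ex;plan(p[0],p[1],110,-0.195)
E
```

```text
bar near -106.15015684644561 0.3415382238991921
bar far-top -97.66843097574541 0.34121420475926245
bar far-bottom -91.45905456716538 0.04991368711516711
left -98.38548314737069 -34.30625061029854
right -98.58810682041566 34.20677227920478
cover edge -46.610066639104815 0.03684911206498046
pos [595.6 -14.3 198. ] rpy [ 3.1  0.  -0.2] op 0.3 t 19.2 F [-1.  -0.5 -0.7]
 shift [-137.6   58.    88.4] turn deg [ 0.   0.1 -0.2]
```

Emit:
servo_tool:
  rows:
    - [0,[-46,19.4,0],[0,0,0]]
    - [0,[-46,19.3,0],[0,0,0]]
    - [0,[-46,19.3,0],[0,0,0]]
    - [0,[0,0,0],[0,0,0]]
    - [0,[0,0,40],[0,0,0]]
    - [0,[0,0,40],[0,0,0]]
    - [0,[0,0,25],[0,0,0]]
    - [0,[0,0,10],[0,0,0]]

```text
clock: 20.2
eef_pos: [449.5, -43.9, 82.9]
tcp_rot: [3.141, 0.002, -0.198]
contact_force: [-0.1, 0.5, -0.6]
opening: 0.0
```

Emit:
servo_tool:
  rows:
    - [0,[0,0,0],[0,0,0]]
    - [0,[0,0,2],[0,0,0]]
    - [0,[0,0,0],[0,0,0]]

```text
clock: 20.58
eef_pos: [450.3, -44.1, 83.2]
tcp_rot: [-3.141, -0.001, -0.198]
contact_force: [-0.2, -0.4, -0.1]
opening: -0.0
```

Emit:
servo_tool:
  rows:
    - [0,[8,0,3],[0,0,0]]
    - [0,[10,0,0],[0,0,0]]
    - [0,[10,0,0],[0,0,0]]
    - [0,[12,0,0],[0,0,0]]
    - [0,[12,0,0],[0,0,0]]
    - [0,[12,0,0],[0,0,0]]
    - [0,[12,0,0],[0,0,0]]
    - [0,[12,0,0],[0,0,0]]

```text
clock: 21.58
eef_pos: [536.7, -61.5, 79.4]
tcp_rot: [-3.142, 0.0, -0.198]
contact_force: [-1.7, 1.1, -0.5]
opening: 0.001
```

Emit:
servo_tool:
  rows:
    - [0,[10,0,0],[0,0,0]]
    - [0,[6,0,0],[0,0,0]]
    - [0,[0,0,0],[0,0,0]]
    - [0,[0,0,0],[0,0,0]]

```text
clock: 22.08
eef_pos: [551.6, -64.6, 79.5]
tcp_rot: [3.141, -0.0, -0.198]
contact_force: [0.3, -0.5, 0.3]
opening: 0.003
```

```bash
python3 - <<'E'
from h import *
b=np.array([586.4,-71.3]);y=-0.195;ex=np.array([np.cos(y),np.sin(y)])
p=b-19*ex;plan(p[0],p[1],80,-0.198)
E
```

```text
pos [551.6 -64.6  79.5] rpy [ 3.141 -0.    -0.198] op 0.3 t 22.075 F [ 0.3 -0.5  0.3]
 shift [16.4 -0.2 -0.5] turn deg [ 0.01 -0.02  0.01]
```

Emit:
servo_tool:
  rows:
    - [0,[5,0,0],[0,0,0]]
    - [0,[5,0,0],[0,0,0]]
    - [0,[4,0,0],[0,0,0]]
    - [0,[0,0,0],[0,0,0]]

```text
clock: 22.58
eef_pos: [566.0, -67.4, 79.5]
tcp_rot: [-3.142, -0.001, -0.198]
contact_force: [-0.3, -0.5, -0.3]
opening: 0.0
```

Emit:
servo_tool:
  rows:
    - [0,[2,0,0],[0,0,0]]
    - [0,[1,0,0],[0,0,0]]
    - [0,[0,0,0],[0,0,0]]

```text
clock: 22.95
eef_pos: [568.1, -67.8, 79.5]
tcp_rot: [-3.142, 0.0, -0.198]
contact_force: [-2.0, 1.0, 0.9]
opening: -0.001
```

Emit:
servo_tool:
  rows:
    - [0,[1,0,0],[0,0,0]]
    - [0,[1,0,0],[0,0,0]]
    - [0,[0,0,0],[0,0,0]]
    - [0,[0,0,0],[0,0,0]]

```text
clock: 23.45
eef_pos: [568.2, -67.8, 79.3]
tcp_rot: [3.141, 0.004, -0.198]
contact_force: [-8.5, 1.6, 7.9]
opening: -0.001
```

Emit:
servo_tool:
  rows:
    - [0,[1,0,0],[0,0,0]]
    - [0,[0,0,0],[0,0,0]]
    - [0,[0,0,0],[0,0,0]]

```text
clock: 23.82
eef_pos: [568.2, -67.8, 79.2]
tcp_rot: [3.141, 0.006, -0.198]
contact_force: [-12.2, 3.0, 9.0]
opening: -0.002
```

Emit:
servo_tool:
  rows:
    - [0,[-6,0,0],[0,0,0]]
    - [0,[-15,0,0],[0,0,0]]
    - [0,[-15,0,-20],[0,0,0]]
    - [0,[0,0,-50],[0,0,0]]
    - [0,[0,0,-50],[0,0,0]]
    - [0,[-20,0,-20],[0,0,0]]
    - [0,[-20,0,0],[0,0,0]]
    - [0,[0,0,0],[0,0,0]]

```text
clock: 24.82
eef_pos: [495.4, -53.3, 219.7]
tcp_rot: [-3.142, -0.0, -0.198]
contact_force: [1.0, 0.1, 0.2]
opening: -0.001
```

```bash
python3 - <<'E'
from h import *
c=get_calibration("wrist");a=grab_frame("wrist");b=grab_frame("scene")
cv2.imwrite("pics/end.png",np.vstack([cv2.resize(a,(400,300)),cv2.resize(b[130:290,190:403],(400,300),interpolation=cv2.INTER_CUBIC)]))
print(sense()["contact_force"])
E
```

```text
[-0.20918382 -0.21410805 -0.70121092]
```

View pics/end.png

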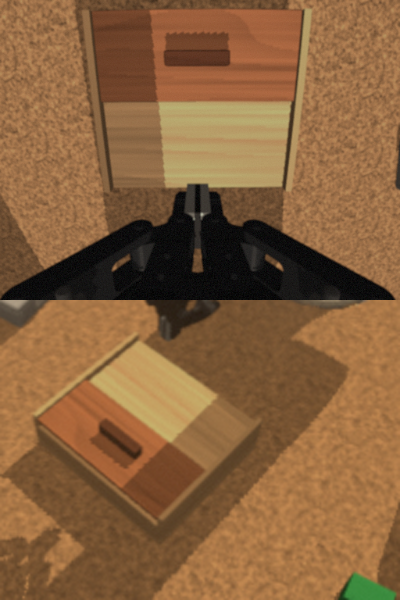

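The cover is fully shut to the far wall and the gripper is clear, so I'm handing in.

```bash
python3 -c "
from rig import *
sign_off()"
```

```text
the job is handed in; nothing more can be done
```

Both tins are in the tea box and the cover is shut; I handed the job in at about 25 s of the 72 s allowed. I placed the red round tin in the round nest and the blue oblong tin in the oblong nest, each lowered upright until it touched the floor. Then I pushed the cover's grip bar until it hit its stop.

- **Tins seated:** tool heights at contact (29.3 and 30.3 mm) matched the pocket floors. The pictures after each release showed both tins standing square in their nests.
- **Cover shut:** the bar stopped moving with about 12 N of push, at the place expected for fully shut. The last wrist and scene pictures show both nests covered.
- **Bystanders:** I never went near the teapot, tumbler, lunch box or remote, but I did not measure them again at the end.
- **Disagreement:** the scene and wrist cameras differed by about 4 mm on the box's position. I settled it with close wrist views before each placement.

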